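# Cross-stack the rinsed draining trays to dry

## Task

Finish the drying stack: put the two loose slotted trays on top of the two already stacked, one over the other, each set off along its length to the opposite end from the tray it stands on, as the second one is on the bottom one, so that air gets in at alternating ends. Each tray must lock: hook the feet at its overhanging end under the end lip of the tray below, and let its other feet drop behind the partition there, until it lies flat on the rim and is fully home. Do not shift the trays already stacked or the other things on the worktop.

Things in the scene. Friction and masses are not known exactly. Their poses are not given: they have to be found in the camera images.
- bottom_tray_center (a point): Bottom tray of the stack, fixed by suction feet. All four trays are alike: grey, slotted floor, 182 x 106 x 48 mm. The point is the tray's centre, 24 mm above its underside; x along its length (toward the robot's left here), y across, z up. From the centre: rim top z = +24, floor z = -14 to -10, wall outer faces x = +-88, y = +-50, rim 3 mm farther out, walls 4 mm thick
- second_tray_center (a point): Second tray of the stack, loose but locked on the bottom tray, set off 29 mm to the robot's left (+x). The point is its centre, axes parallel to the bottom tray's. The third tray goes 28 to 30 mm from this one toward -x (right), 37.5 mm higher; the fourth as far from the third toward +x (left), so straight above the second, 75 mm higher
- second_tray_lip (a point): Edge of the second tray's right end lip, at rim height, 78 mm from its centre. At both ends of every tray the 4 mm thick rim turns 6 mm inward as such a lip. The third tray's right feet hook under this one. When home, their upright faces stand against the lip's edge and the tray's floor lies on the rim
- second_tray_partition (a point): Top middle of the second tray's left partition. Every tray has two, at x = +-28.5 mm, 8 mm thick, full width, tops 2 mm below the rim; compartments between are 49 to 51 mm long and 92 mm wide. When the third tray is home, the toes of its left feet stand just right of this partition, with 2 mm play, so it cannot slide back
- tray_a_center (a point): First loose tray, 182 x 106 x 48 mm, 190 to 310 g, upright on the worktop, in front of the stack at the left. The point is its centre, 24 mm above its underside, x along its length (to the left), z up; same after a half turn. Can be gripped from above by an 8 mm partition (x = +-28.5 mm from the centre, top 22 mm above it)
- tray_a_foot (a point): Middle between the feet at tray a's +x end, at floor underside, 48 mm from its centre. Each end of a tray has two feet (y = +-27 mm, 32 mm wide), 10.5 mm deep; upright part x = 43 to 48 mm, at its bottom a toe 3.5 mm thick that points outward to x = 52.5 mm. The 7 mm slot between toe and floor takes the 4 mm lip of the tray below
- tray_b_center (a point): Second loose tray, like tray a, at the right, its length (x) pointing away from the robot; point alike. No tray can go straight down into its home: tip the overhanging end 5 to 12 degrees down, toes first; or set it flat 6 to 13 mm short, where its inner feet stand 8.5 mm high on the partition below, then push it endways until they drop and it stops, pressing that end down if it hangs
- mug: mug with dark stripes, 86 x 120 x 90 mm, at the right; to be left alone. Origin at the centre of its underside
- garlic: garlic bulb, 60 mm, at the front left; to be left alone. Origin under its centre
- glass_jar: clear glass jar, 71 mm wide, 99 mm high, behind the stack; to be left alone. Origin at the centre of its underside
- cream_pot: small round pot with a red lid, 58 mm wide, 50 mm high, between the stack and the loose trays; to be left alone. Origin at the centre of its underside

How it is judged:
By the outcome, as a careful person would: the job done as asked, in the order asked, and still so for the second after the job is handed in, with the robot touching nothing.
It also fails if it takes over 59 s, if anything falls off the work surface, if the arm or the gripper's body presses on something with over 40 N, if the wrist force passes 120 N, or if a joint passes its speed limit or range.

## Robot

A 6-joint arm with a two-finger parallel gripper is mounted at the origin on a cart in front of the work surface, level with it; the furniture and walls round the work are solid. World frame = base frame: x ahead of the robot, y to its left, z up, the work surface at z = 0. Lengths are in m, angles in rad, forces in N, time in s.
With the tool pointing down it reaches from about 0.35 to 0.725 m from the base axis. Payload 6 kg.
Tool frame: the origin (TCP) lies between the finger pads; the fingertips stand robot.tip_reach ahead of it and the grasp point (between the pads) lies 8 mm behind it (robot.tip_reach is the distance from the TCP to the fingertips, in m); z points along the fingers, y is the direction in which the jaws open and shut (so a half turn about z gives the same grasp; the last joint's range is limited). The gripper opens to 85 mm and grips with 20 to 120 N. Pads are 22 mm wide; open, the fingers measure 114 mm over their backs; the gripper's body (76 mm by 85 mm) begins 54 mm behind the grasp point. The pads swing forward as they close: fully open they stand 13 mm farther back than shut.
Start: joints at [1.576, 0.04, 0.085, 0, -1.615, -0.334], TCP at [0.194, 0.568, 0.207] pointing down, gripper open.
Joint ranges: [-2.56, 2.56], [-1.29, 2.01], [-1.08, 1.49], [-3.29, 1.98], [-2.81, -0.18], [-2.99, 2.99]. Speed limits (rad/s): [2.57, 2.57, 3.01, 3.14, 3.14, 3.14].

## Interface

Orientations are given as a rotation vector (axis times angle).
In Python, from rig import status, eyes, robot, spotter gives the robot as it stands.
- The arm moves only by the tool carry_out, never from a script. Its argument "rows" is a list of rows, each an object with "translation": the shift along the tool's x, y, z in units of 30 mm (1.0 is 30 mm), a list of three; "yaw": the turn about the tool's z in units of 8 degrees (1.0 is 8 degrees); "hand": the finger opening in mm, from 0 to 85.4. In form: [{"translation": [x, y, z], "yaw": yaw, "hand": hand}, ...]. A call has 1 to 20 rows; each row is the pose to reach, as a shift and turn from the pose commanded when the call began, along the tool's axes at that moment; what a row does not reach only later rows make up. A row lasts 1/10 s, in which the tool goes at most 50 mm and 8.59 degrees, less where a joint would pass 70% of its speed; a pose out of reach is approached as far as the arm can. A call with a gripper value outside its range is refused whole. The fingers move at their own pace and stop on an object; the grip force is fixed at half the most. Time passes only in rows, so rows that repeat a pose let the fingers close. It gives the time, the measured TCP pose, the force and the opening at its end, in the units of the state.
- status.get_state(): the state, without advancing time (a new reading comes with each control period).
- eyes.snapshot(name): name is "scene" or "top" or "wrist"; returns a dict with "img" (480x640x3 uint8, blue, green, red), "range_z" (480x640 float32, m along the optical axis (not along the pixel's ray), 0 where there is no reading), "K" (3x3 intrinsics, pixels), "distortion" ([k1, k2, p1, p2, k3] as OpenCV has them; the pictures are not rectified), "view" (4x4, takes a point from world to camera coordinates). Camera axes: x right, y up, looking along -z (the intrinsics and any distortion apply to the point x, -y, -z); pixel columns grow to the right and rows downward; lengths in m; the calibration is good to about 2 mm. A picture is of the moment at which its call begins.
- robot.finish_job(): hands the job in, once; it reports no verdict.
Trained networks look in the newest picture that a camera, given by its name, has taken for a name from the list of things; names that differ only in an ending like _2 or _b are one class to them, and where a whole thing is asked for, a point or a joint stands for the part that bears it (a point fixed in the world has none). Each returns a list of dicts, best first, with "score" (0 to 1); they miss things now and then, are a little off and sometimes report something else, mostly with a low value. They report only what shows in the picture. A call takes as long as a camera call.
- spotter.spot_in(name, camera): "position" ([column, row] in pixels, amid what is visible of it).
The state is a dict: "time": time; "joint_positions": joint angles; "dq": joint speeds; "joint_torque": joint torques, N m; "ee_pos": TCP position; "orientation": TCP orientation; "contact_force": force on the tool from outside, world axes, zero at the start; "wrist_torque": the same for the moment, N m; "opening": finger opening in m.
Only numpy, scipy, OpenCV 4.12 (cv2) and the standard library are available. Lean on these libraries where they do the work, as an engineer would, in place of code of your own. Each camera call takes 0.05 s, during which the arm holds its last target.

## Working session

There is one attempt and no reset: what is moved stays moved. The work goes in short steps, Python scripts to look and compute and a tool call to move; the robot and the scene stay as the last step left them, time stands still between calls to the robot, and variables do not carry over. Pictures are saved under pics/ and viewed, and the job is handed in when it is done.

Besides the shell and the picture viewer there is one more tool, called after ">>>" as name(argument=value, ...), one argument or row to a line, values as JSON. carry_out: Moves the arm, as the interface text tells. Its arguments: {"type":"object","properties":{"rows":{"type":"array","items":{"type":"object","properties":{"translation":{"type":"array","items":{"type":"number"}},"yaw":{"type":"number"},"hand":{"type":"number"}}}}},"required":["rows"]}

```bash
ls; mkdir -p pics; cat > h.py <<'E'
import numpy as np, cv2
from rig import status, eyes, robot, spotter
def snap(name,save=None):
    s=eyes.snapshot(name)
    if save: cv2.imwrite('pics/'+save+'.png',s['img'])
    return s
def cloud(s):
    h,w=s['range_z'].shape
    u,v=np.meshgrid(np.arange(w),np.arange(h))
    p=cv2.undistortPoints(np.stack([u,v],-1).reshape(-1,1,2).astype(np.float64),s['K'],np.array(s['distortion'])).reshape(h,w,2)
    z=s['range_z'].astype(float)
    c=np.stack([p[...,0]*z,-p[...,1]*z,-z,np.ones_like(z)],-1)
    W=c@np.linalg.inv(s['view']).T
    W=W[...,:3]; W[z==0]=np.nan
    return W
E
python3 - <<'E'
from h import *
st=status.get_state(); print({k:np.round(v,3) for k,v in st.items()}, robot.tip_reach)
for n in ['scene','top']:
    s=snap(n,n+'0'); W=cloud(s); np.savez('%s0.npz'%n,W=W,**s)
    print(n,np.linalg.inv(s['view'])[:3].round(3),s['K'].round(1).tolist(),np.isnan(W[...,0]).mean())
    for t in ['bottom_tray_center','second_tray_center','tray_a_center','tray_b_center','mug','garlic','glass_jar','cream_pot']:
        for d in spotter.spot_in(t,n)[:2]:
            c,r=np.round(d['position']).astype(int); print(t,round(d['score'],2),c,r,W[r,c].round(3))
E
```

```text
pics
{'time': np.float64(0.0), 'joint_positions': array([ 1.576,  0.041,  0.084, -0.   , -1.616, -0.334]), 'dq': array([-0.001, -0.   , -0.   ,  0.001,  0.001,  0.   ]), 'joint_torque': array([-1.0000e-03, -3.6821e+01,  3.4741e+01,  6.9320e+00, -6.0000e-03,
       -0.0000e+00]), 'ee_pos': array([0.194, 0.568, 0.206]), 'orientation': array([ 3.097, -0.514, -0.   ]), 'contact_force': array([-0.522, -0.256,  0.715]), 'wrist_torque': array([-0.025,  0.078,  0.053]), 'opening': np.float64(0.085)} 0.011
scene [[ 0.462  0.68  -0.569  0.018]
 [-0.887  0.35  -0.302 -0.34 ]
 [-0.006  0.645  0.764  0.889]] [[460.8, 0.0, 316.3], [0.0, 460.8, 241.1], [0.0, 0.0, 1.0]] 0.0040104166666666665
bottom_tray_center 0.73 375 277 [ 0.637 -0.166  0.012]
second_tray_center 0.88 344 250 [ 0.65  -0.078  0.049]
tray_a_center 0.81 261 310 [0.44  0.025 0.009]
tray_a_center 0.17 185 290 [0.393 0.191 0.037]
tray_b_center 0.66 380 358 [ 0.454 -0.254  0.012]
tray_b_center 0.47 346 204 [ 0.761 -0.03   0.079]
garlic 0.71 186 287 [0.399 0.191 0.042]
glass_jar 0.69 348 205 [ 0.761 -0.035  0.078]
cream_pot 0.61 349 315 [ 0.498 -0.162  0.044]
top [[-0.021  0.99  -0.14   0.439]
 [-1.    -0.019  0.014 -0.002]
 [ 0.011  0.14   0.99   1.118]] [[504.7, 0.0, 316.9], [0.0, 504.7, 236.0], [0.0, 0.0, 1.0]] 0.004033203125
bottom_tray_center 0.9 391 216 [ 0.636 -0.182  0.019]
second_tray_center 0.69 346 212 [ 0.64  -0.08   0.054]
tray_a_center 0.94 307 313 [0.427 0.008 0.02 ]
tray_a_center 0.61 349 208 [ 0.656 -0.09   0.018]
tray_b_center 0.73 429 297 [ 0.455 -0.26   0.011]
garlic 0.8 216 325 [0.405 0.199 0.05 ]
glass_jar 0.55 318 149 [ 0.794 -0.024  0.015]
glass_jar 0.47 348 210 [ 0.644 -0.084  0.055]
cream_pot 0.59 384 269 [ 0.516 -0.157  0.054]
```

View pics/scene0.png

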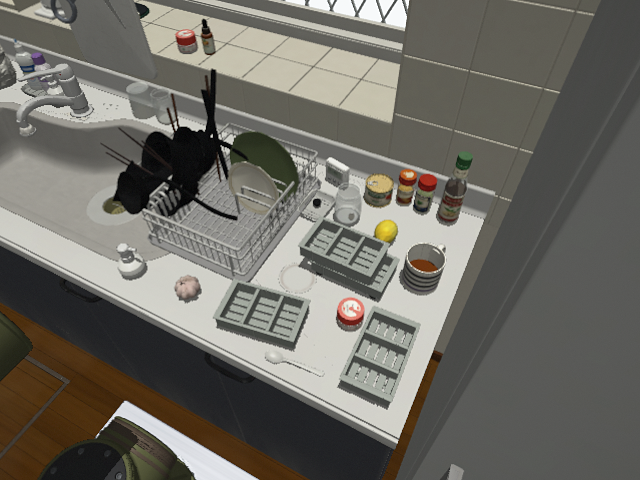

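View pics/top0.png

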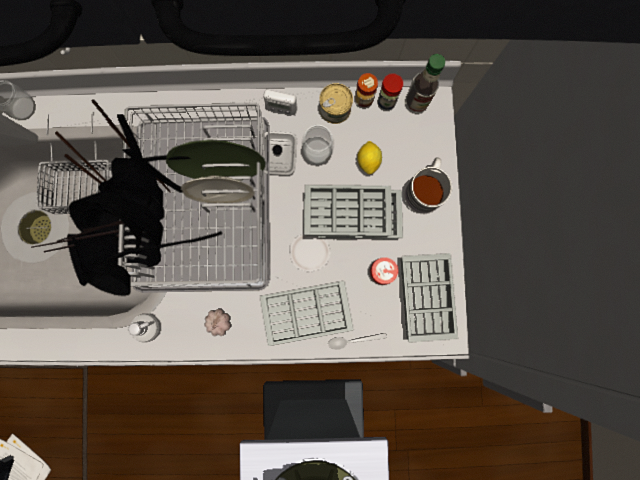

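```bash
cat > fit.py <<'E'
from h import *
def fit(W,cx,cy,zc,r=0.13,tol=0.006,stride=1):
    m=(np.abs(W[...,2]-zc)<tol)&(np.hypot(W[...,0]-cx,W[...,1]-cy)<r)
    m=cv2.morphologyEx(m.astype(np.uint8),cv2.MORPH_CLOSE,np.ones((3,3)))
    n,l,stt,_=cv2.connectedComponentsWithStats(m)
    k=1+np.argmax(stt[1:,4]); P=W[l==k]; P=P[np.abs(P[:,2]-zc)<tol]
    (c,s,a)=cv2.minAreaRect((P[:,:2]*1000).astype(np.float32))
    return np.round(c,1),np.round(s,1),round(a,2),len(P),np.median(P[:,2]).round(4)
E
python3 - <<'E'
from fit import *
for n in ['top','scene']:
    d=np.load(n+'0.npz'); W=d['W']
    print(n,'table z',np.nanmedian(W[...,2][(np.abs(W[...,0]-.45)<.1)&(np.abs(W[...,1]+.1)<.05)]))
    print('A',fit(W,.427,.008,.048)); print('B',fit(W,.455,-.26,.048)); print('S',fit(W,.645,-.085,.0855,tol=.009))
    print('Bot',fit(W,.64,-.11,.048))
d=np.load('top0.npz');im=cv2.resize(d['img'][160:360,240:480],(800,667))
cv2.imwrite('pics/topc.png',im[:600])
E
```

```text
top table z 0.0024371486273901954
A (array([428.1,   9.7]), array([106.9, 180.7]), 9.22, 1451, np.float64(0.0488))
B (array([ 455. , -253.4]), array([183.9, 108.2]), 2.15, 1448, np.float64(0.0488))
S (array([639.4, -81.1]), array([182., 105.]), 88.73, 1500, np.float64(0.0862))
Bot (array([645.1, -25.6]), array([45.4, 86.3]), 88.92, 462, np.float64(0.0524))
scene table z -0.00030377957843669146
A (array([425.7,   9.3]), array([108.2, 182.8]), 9.28, 1309, np.float64(0.0464))
B (array([ 453.1, -253. ]), array([183. , 106.2]), 1.96, 1561, np.float64(0.0464))
S (array([636.5, -81.9]), array([182.8, 109.4]), 88.51, 1170, np.float64(0.0834))
Bot (array([635.2, -98.2]), array([209.3, 108.2]), 89.0, 531, np.float64(0.047))
```

View pics/topc.png

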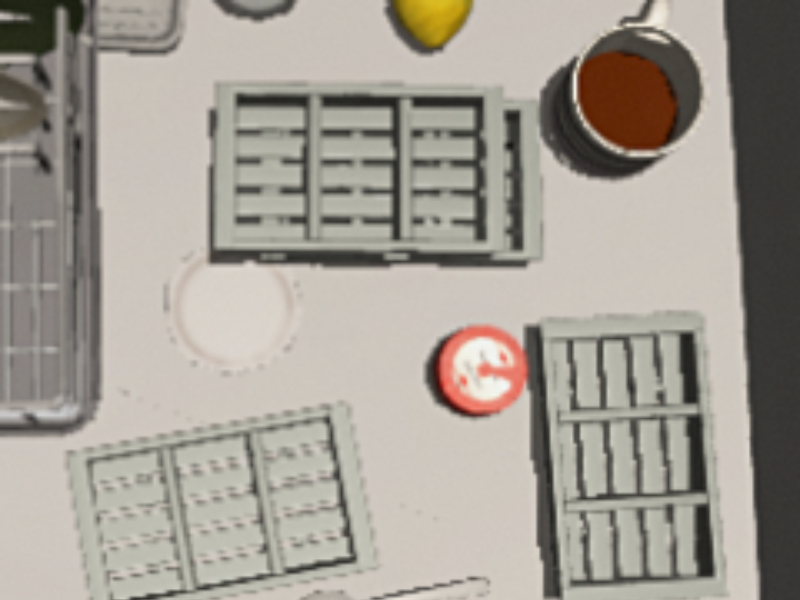

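```bash
cat > mv.py <<'E'
from h import *
from scipy.spatial.transform import Rotation as Ro
def pose():
    st=status.get_state(); R=Ro.from_rotvec(st['orientation']).as_matrix()
    return st,np.array(st['ee_pos'])*1000,R,np.degrees(np.arctan2(R[1,0],R[0,0]))
def to(*targets):
    st,p,R,psi=pose()
    print('t',round(st['time'],2),'p',p.round(1),'psi',psi.round(2),'zaxis',R[:,2].round(3),'F',np.round(st['contact_force'],1),'open',round(st['opening']*1000,1),'q',np.round(st['joint_positions'],2))
    for x,y,z,ps in targets:
        d=R.T@(np.array([x,y,z])-p)/30
        dy=-((ps-psi+180)%360-180)/8
        print((x,y,z,ps),'->',d.round(3),'yaw',round(dy,3))
E
python3 -c "
from mv import *
to((422.3,37.6,180,9.25),(422.3,37.6,90,9.25))"
```

```text
t 0.9 p [193.7 567.9 206.7] psi -18.84 zaxis [ 0. -0. -1.] F [-0.  -0.1 -0.6] open 85.6 q [ 1.58  0.04  0.08  0.   -1.62 -0.33]
(422.3, 37.6, 180, 9.25) -> [12.919 14.268  0.893] yaw -3.511
(422.3, 37.6, 90, 9.25) -> [12.919 14.268  3.893] yaw -3.511
```

>>> carry_out(
  rows=[
    {"translation": [3,3.4,0.2],"yaw": -0.8,"hand": 40},
    {"translation": [6,6.7,0.4],"yaw": -1.7,"hand": 30},
    {"translation": [9,10,0.6],"yaw": -2.5,"hand": 25},
    {"translation": [12.92,14.27,0.9],"yaw": -3.51,"hand": 25},
    {"translation": [12.92,14.27,0.9],"yaw": -3.51,"hand": 25},
    {"translation": [12.92,14.27,0.9],"yaw": -3.51,"hand": 25},
    {"translation": [12.92,14.27,0.9],"yaw": -3.51,"hand": 25},
    {"translation": [12.92,14.27,0.9],"yaw": -3.51,"hand": 25},
    {"translation": [12.92,14.27,0.9],"yaw": -3.51,"hand": 25},
    {"translation": [12.92,14.27,0.9],"yaw": -3.51,"hand": 25},
    {"translation": [12.92,14.27,0.9],"yaw": -3.51,"hand": 25},
    {"translation": [12.92,14.27,0.9],"yaw": -3.51,"hand": 25},
    {"translation": [12.92,14.27,0.9],"yaw": -3.51,"hand": 25},
    {"translation": [12.92,14.27,0.9],"yaw": -3.51,"hand": 25},
    {"translation": [12.92,14.27,0.9],"yaw": -3.51,"hand": 25},
    {"translation": [12.92,14.27,0.9],"yaw": -3.51,"hand": 25},
    {"translation": [12.92,14.27,0.9],"yaw": -3.51,"hand": 25},
    {"translation": [12.92,14.27,2.5],"yaw": -3.51,"hand": 25},
    {"translation": [12.92,14.27,3.2],"yaw": -3.51,"hand": 25},
    {"translation": [12.92,14.27,3.2],"yaw": -3.51,"hand": 25},
  ],
)

```text
time: 2.9
ee_pos: [0.4204, 0.0375, 0.1075]
orientation: [3.13, 0.255, -0.009]
contact_force: [-0.8, -0.4, 1.4]
opening: 0.0251
```

```bash
python3 -c "
from mv import *
s=snap('wrist','w1');np.savez('w1.npz',W=cloud(s),**s)
to((422.3,37.6,33,9.25))
from fit import fit
print(fit(cloud(s),.427,.009,.048))
st=status.get_state()
T=s['view']@np.array([.4223,.0376,.046,1]);c=cv2.projectPoints(np.array([[T[0],-T[1],-T[2]]]),np.zeros(3),np.zeros(3),s['K'],np.array(s['distortion']))[0];print(c)
"
```

```text
t 2.95 p [421.7  37.5 110.3] psi 9.3 zaxis [-0.002 -0.001 -1.   ] F [0.1 0.1 0.7] open 24.8 q [ 0.57 -0.45 -0.51  0.   -1.51  1.16]
(422.3, 37.6, 33, 9.25) -> [ 0.024 -0.003  2.575] yaw 0.007
(array([425.7,   9.4]), array([105.9, 183. ]), 9.19, 13036, np.float64(0.0482))
[[[318.72311737 241.20734096]]]
```

View pics/w1.png

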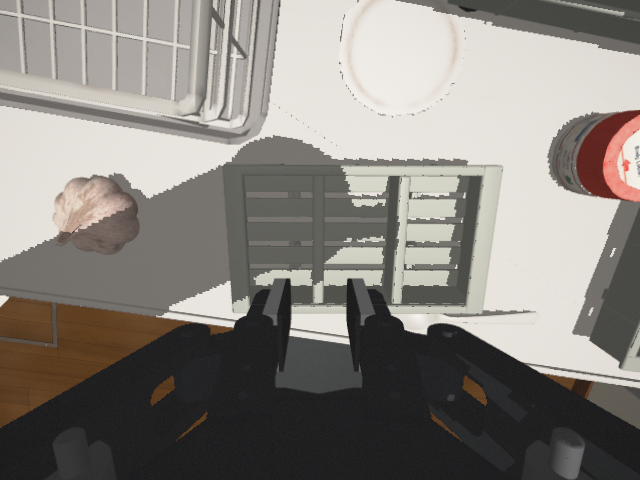

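>>> carry_out(
  rows=[
    {"translation": [0,0,1],"yaw": 0,"hand": 25},
    {"translation": [0,0,2],"yaw": 0,"hand": 25},
    {"translation": [0,0,2.57],"yaw": 0,"hand": 25},
    {"translation": [0,0,2.57],"yaw": 0,"hand": 25},
    {"translation": [0,0,2.57],"yaw": 0,"hand": 0},
    {"translation": [0,0,2.57],"yaw": 0,"hand": 0},
    {"translation": [0,0,2.57],"yaw": 0,"hand": 0},
    {"translation": [0,0,2.57],"yaw": 0,"hand": 0},
    {"translation": [0,0,2.57],"yaw": 0,"hand": 0},
    {"translation": [0,0,2.57],"yaw": 0,"hand": 0},
  ],
)

```text
time: 3.95
ee_pos: [0.4224, 0.0375, 0.0339]
orientation: [3.131, 0.253, 0.0]
contact_force: [0.7, 0.5, -0.1]
opening: -0.0
```

```bash
python3 -c "
from mv import *
c=np.cos(np.radians(88.65));s_=np.sin(np.radians(88.65))
# third center 29-10=19 short, relative to S(637.5,-81.5)
C=np.array([638,-81.5])-19*np.array([c,s_]); G=C+28.5*np.array([c,s_]); print(C,G)
to((423,37.6,200,9.25),(*G.round(1),200,-1.35),(*G.round(1),130,-1.35))"
```

```text
[ 637.55236447 -100.49472617] [638.22381777 -72.00263691]
t 3.95 p [422.4  37.5  33.9] psi 9.24 zaxis [ 0. -0. -1.] F [ 0.7  0.5 -0.1] open -0.0 q [ 0.57 -0.42 -0.63  0.   -1.36  1.16]
(423, 37.6, 200, 9.25) -> [ 0.022  0.    -5.537] yaw -0.001
(np.float64(638.2), np.float64(-72.0), 200, -1.35) -> [ 6.515  4.758 -5.536] yaw 1.324
(np.float64(638.2), np.float64(-72.0), 130, -1.35) -> [ 6.515  4.758 -3.203] yaw 1.324
```

```bash
python3 -c "
from mv import *
s=snap('scene','s2');cv2.imwrite('pics/s2c.png',cv2.resize(s['img'][220:370,160:360],(800,600)))
s=snap('wrist','w2');print(status.get_state()['opening'])"
```

```text
0.00017142392673834424
```

View pics/s2c.png

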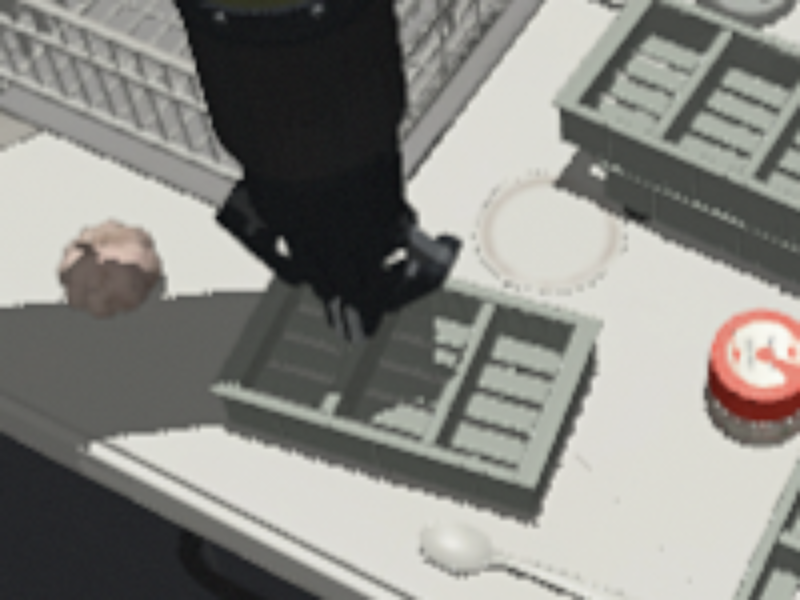

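View pics/w2.png

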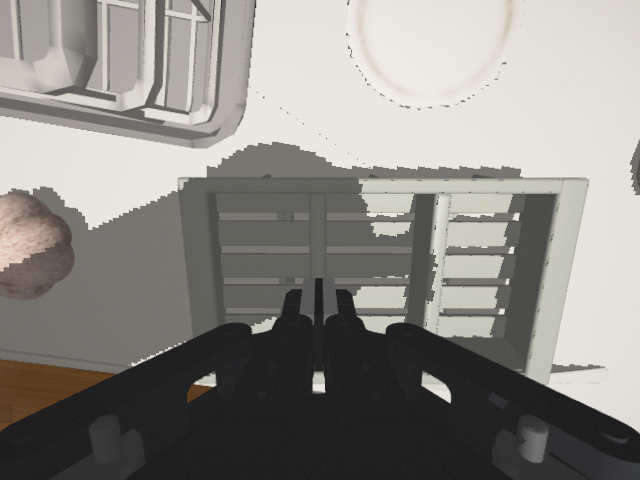

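```bash
python3 -c "
from mv import *
s=snap('wrist');W=cloud(s)
for r in (260,275,282,290,300,310): print(r,[tuple((W[r,c]*1000).round(0)) for c in (295,305,312,318,324,330,345)])
cv2.imwrite('pics/w3.png',cv2.resize(s['img'][160:340,200:440],(800,600),interpolation=cv2.INTER_CUBIC))
print(status.get_state()['opening'])"
```

```text
260 [(np.float64(423.0), np.float64(51.0), np.float64(16.0)), (np.float64(424.0), np.float64(46.0), np.float64(14.0)), (np.float64(435.0), np.float64(43.0), np.float64(47.0)), (np.float64(435.0), np.float64(40.0), np.float64(46.0)), (np.float64(436.0), np.float64(37.0), np.float64(46.0)), (np.float64(426.0), np.float64(32.0), np.float64(16.0)), (np.float64(427.0), np.float64(23.0), np.float64(15.0))]
275 [(np.float64(414.0), np.float64(50.0), np.float64(16.0)), (np.float64(415.0), np.float64(44.0), np.float64(15.0)), (np.float64(427.0), np.float64(42.0), np.float64(46.0)), (np.float64(428.0), np.float64(39.0), np.float64(47.0)), (np.float64(428.0), np.float64(36.0), np.float64(46.0)), (np.float64(417.0), np.float64(30.0), np.float64(15.0)), (np.float64(419.0), np.float64(22.0), np.float64(16.0))]
282 [(np.float64(404.0), np.float64(49.0), np.float64(1.0)), (np.float64(432.0), np.float64(45.0), np.float64(67.0)), (np.float64(432.0), np.float64(42.0), np.float64(68.0)), (np.float64(433.0), np.float64(40.0), np.float64(68.0)), (np.float64(433.0), np.float64(37.0), np.float64(67.0)), (np
[... 645 characters left out ...]
(433.0), np.float64(42.0), np.float64(86.0)), (np.float64(433.0), np.float64(40.0), np.float64(86.0)), (np.float64(433.0), np.float64(37.0), np.float64(86.0)), (np.float64(433.0), np.float64(35.0), np.float64(85.0)), (np.float64(430.0), np.float64(28.0), np.float64(75.0))]
310 [(np.float64(427.0), np.float64(47.0), np.float64(85.0)), (np.float64(432.0), np.float64(44.0), np.float64(92.0)), (np.float64(433.0), np.float64(42.0), np.float64(94.0)), (np.float64(433.0), np.float64(40.0), np.float64(94.0)), (np.float64(433.0), np.float64(38.0), np.float64(94.0)), (np.float64(434.0), np.float64(36.0), np.float64(94.0)), (np.float64(431.0), np.float64(29.0), np.float64(86.0))]
-6.284077994384855e-05
```

View pics/w3.png

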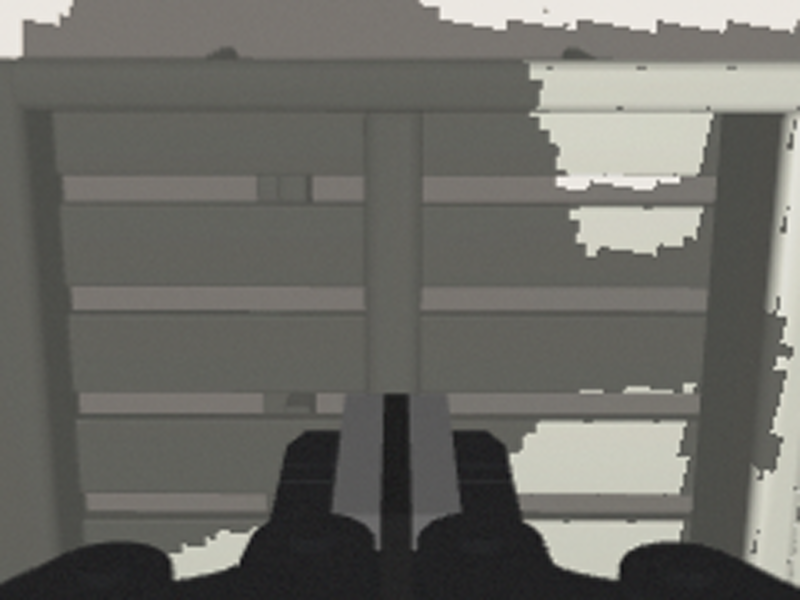

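```bash
python3 -c "
from mv import *
print(robot.tip_reach,[a for a in dir(robot) if a[0]!='_'])
d=np.load('w1.npz');W=d['W']*1000
for r in (262,275,280,285,295): print(r,[tuple(W[r,c].round(0).astype(int)) for c in (268,275,280,288,350,356,365)])
s=snap('wrist');W=cloud(s)*1000
print((np.linalg.inv(s['view'])*1000).round(0))
s=snap('scene');W=cloud(s)*1000
m=(np.abs(W[...,0]-422)<40)&(np.abs(W[...,1]-38)<40)&(W[...,2]>50)
for c in range(235,265,3):
  q=np.where(m[:,c])[0]
  if len(q): print(c,q.max(),W[q.max(),c].round(0))
print(status.get_state()['ee_pos'])
"
```

```text
0.011 ['MotionError', 'finish_job', 'tip_reach']
262 [(np.int64(390), np.int64(73), np.int64(15)), (np.int64(391), np.int64(68), np.int64(15)), (np.int64(392), np.int64(64), np.int64(14)), (np.int64(393), np.int64(58), np.int64(15)), (np.int64(401), np.int64(9), np.int64(15)), (np.int64(402), np.int64(4), np.int64(16)), (np.int64(403), np.int64(-3), np.int64(17))]
275 [(np.int64(379), np.int64(72), np.int64(15)), (np.int64(380), np.int64(66), np.int64(15)), (np.int64(380), np.int64(62), np.int64(14)), (np.int64(382), np.int64(56), np.int64(15)), (np.int64(390), np.int64(6), np.int64(14)), (np.int64(390), np.int64(2), np.int64(14)), (np.int64(392), np.int64(-5), np.int64(16))]
280 [(np.int64(375), np.int64(71), np.int64(15)), (np.int64(428), np.int64(58), np.int64(139)), (np.int64(428), np.int64(55), np.int64(139)), (np.int64(429), np.int64(52), np.int64(139)), (np.int64(433), np.int64(26), np.int64(139)), (np.int64(433), np.int64(24), np.int64(139)), (np.int64(387), np.int64(-6), np.int64(14))]
285 [(np.int64(371), np.int64(71), np.int64(16)), (np.int64(428), np.int64(57), np.int64(1
[... 256 characters left out ...]
 np.int64(59), np.int64(146)), (np.int64(428), np.int64(56), np.int64(154)), (np.int64(429), np.int64(54), np.int64(154)), (np.int64(425), np.int64(51), np.int64(145)), (np.int64(431), np.int64(27), np.int64(150)), (np.int64(433), np.int64(25), np.int64(154)), (np.int64(434), np.int64(22), np.int64(155))]
[[ 160.  954.  255.  486.]
 [-987.  155.   42.   48.]
 [   1. -258.  966.  201.]
 [   0.    0.    0. 1000.]]
235 291 [407.  55. 108.]
238 292 [409.  49. 105.]
241 298 [413.  49.  77.]
244 303 [412.  43.  65.]
247 305 [412.  36.  61.]
250 306 [412.  28.  63.]
253 304 [416.  23.  69.]
256 298 [415.  10. 102.]
259 297 [416.   3. 110.]
262 277 [430.  -2. 163.]
[0.42232618 0.03749861 0.03371082]
```

The gripper closed above the tray. Both cameras put the fingertips at z≈62 mm, but the state gives 23 mm (34 − 11), so the actual tips sit about 39 mm higher than the state plus tip_reach says. I'll go by the measurement: open, descend further and check.

>>> carry_out(
  rows=[
    {"translation": [0,0,0],"yaw": 0,"hand": 25},
    {"translation": [0,0,0],"yaw": 0,"hand": 25},
    {"translation": [0,0,0],"yaw": 0,"hand": 25},
    {"translation": [0,0,0.5],"yaw": 0,"hand": 25},
    {"translation": [0,0,1.0],"yaw": 0,"hand": 25},
    {"translation": [0,0,1.1],"yaw": 0,"hand": 25},
    {"translation": [0,0,1.1],"yaw": 0,"hand": 25},
  ],
)

```text
time: 4.9
ee_pos: [0.4221, 0.0373, 0.0005]
orientation: [3.131, 0.253, -0.001]
contact_force: [-0.1, -0.2, 0.5]
opening: 0.0252
```

```bash
python3 -c "
from mv import *
s=snap('wrist','w4');W=cloud(s)*1000
for r in range(262,300,3): print(r,[tuple(W[r,c].round(0).astype(int)) for c in (280,285,290,345,350)])
to((423,37.6,-8,9.25))
s=snap('scene','s4');cv2.imwrite('pics/s4c.png',cv2.resize(s['img'][220:370,160:360],(800,600)))
"
```

```text
262 [(np.int64(432), np.int64(57), np.int64(14)), (np.int64(432), np.int64(55), np.int64(15)), (np.int64(432), np.int64(53), np.int64(14)), (np.int64(437), np.int64(27), np.int64(16)), (np.int64(437), np.int64(25), np.int64(13))]
265 [(np.int64(425), np.int64(58), np.int64(-1)), (np.int64(425), np.int64(56), np.int64(-1)), (np.int64(426), np.int64(53), np.int64(0)), (np.int64(430), np.int64(25), np.int64(-1)), (np.int64(431), np.int64(22), np.int64(1))]
268 [(np.int64(423), np.int64(58), np.int64(1)), (np.int64(424), np.int64(55), np.int64(1)), (np.int64(424), np.int64(53), np.int64(0)), (np.int64(428), np.int64(24), np.int64(-2)), (np.int64(429), np.int64(22), np.int64(1))]
271 [(np.int64(422), np.int64(58), np.int64(1)), (np.int64(422), np.int64(55), np.int64(0)), (np.int64(423), np.int64(52), np.int64(1)), (np.int64(427), np.int64(24), np.int64(1)), (np.int64(428), np.int64(22), np.int64(1))]
274 [(np.int64(425), np.int64(57), np.int64(14)), (np.int64(426), np.int64(54), np.int64(15)), (np.int64(426), np.int64(52), np.int64(14)), (np.int64(431), np.int64(26), np.int64(15)), (np.in
[... 1473 characters left out ...]
95 [(np.int64(430), np.int64(54), np.int64(48)), (np.int64(431), np.int64(52), np.int64(48)), (np.int64(422), np.int64(50), np.int64(29)), (np.int64(421), np.int64(24), np.int64(17)), (np.int64(432), np.int64(26), np.int64(42))]
298 [(np.int64(430), np.int64(53), np.int64(49)), (np.int64(430), np.int64(52), np.int64(50)), (np.int64(422), np.int64(50), np.int64(30)), (np.int64(419), np.int64(24), np.int64(15)), (np.int64(431), np.int64(26), np.int64(43))]
t 4.95 p [422.5  37.5   1.2] psi 9.25 zaxis [ 0. -0. -1.] F [0.4 0.3 0.5] open 24.9 q [ 0.57 -0.4  -0.67  0.   -1.29  1.16]
(423, 37.6, -8, 9.25) -> [ 0.016 -0.003  0.307] yaw -0.0<string>:4: RuntimeWarning: invalid value encountered in cast
```

View pics/w4.png

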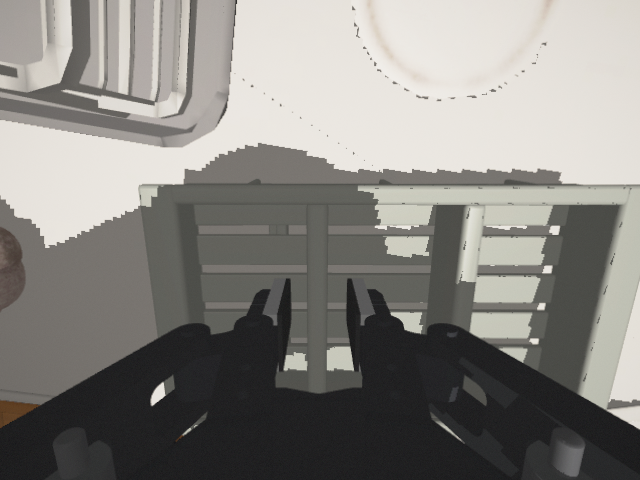

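View pics/s4c.png

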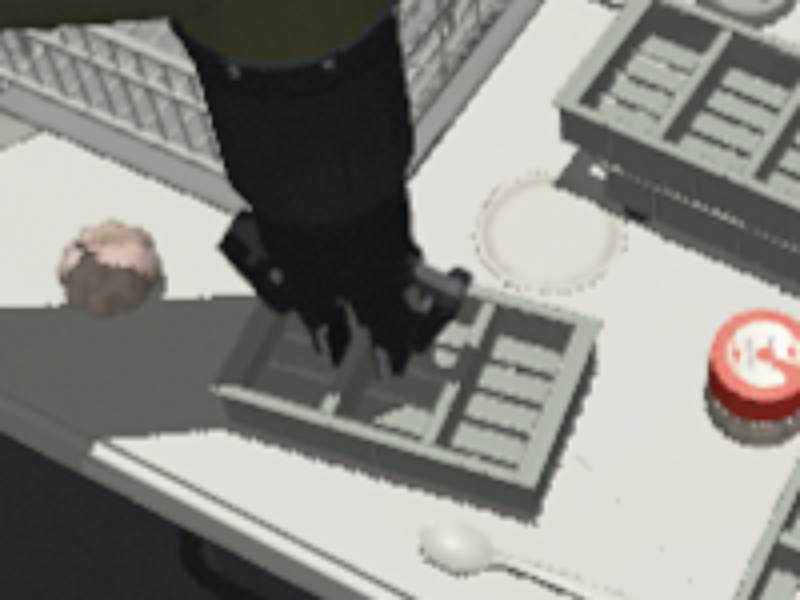

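>>> carry_out(
  rows=[
    {"translation": [0,0,0.2],"yaw": 0,"hand": 25},
    {"translation": [0,0,0.2],"yaw": 0,"hand": 0},
    {"translation": [0,0,0.2],"yaw": 0,"hand": 0},
    {"translation": [0,0,0.2],"yaw": 0,"hand": 0},
    {"translation": [0,0,0.2],"yaw": 0,"hand": 0},
    {"translation": [0,0,0.2],"yaw": 0,"hand": 0},
  ],
)

```text
time: 5.6
ee_pos: [0.4222, 0.0375, -0.0054]
orientation: [3.131, 0.253, -0.001]
contact_force: [-0.6, -1.1, -1.4]
opening: 0.0068
```

```bash
python3 -c "
from mv import *
to((422.3,37.5,150,9.25),(638.2,-72,150,-1.35),(638.2,-72,95,-1.35))"
```

```text
t 5.6 p [422.2  37.5  -5.4] psi 9.24 zaxis [-0. -0. -1.] F [-0.6 -1.1 -1.4] open 6.8 q [ 0.57 -0.39 -0.68 -0.   -1.28  1.16]
(422.3, 37.5, 150, 9.25) -> [ 3.000e-03 -0.000e+00 -5.181e+00] yaw -0.001
(638.2, -72, 150, -1.35) -> [ 6.52   4.758 -5.183] yaw 1.324
(638.2, -72, 95, -1.35) -> [ 6.521  4.758 -3.35 ] yaw 1.324
```

>>> carry_out(
  rows=[
    {"translation": [0,0,-0.5],"yaw": 0,"hand": 0},
    {"translation": [0,0,-1.5],"yaw": 0,"hand": 0},
    {"translation": [0,0,-2.8],"yaw": 0,"hand": 0},
    {"translation": [0,0,-4.2],"yaw": 0,"hand": 0},
    {"translation": [0.8,0.6,-5],"yaw": 0.1,"hand": 0},
    {"translation": [1.8,1.3,-5],"yaw": 0.4,"hand": 0},
    {"translation": [2.8,2.05,-5],"yaw": 0.6,"hand": 0},
    {"translation": [3.8,2.8,-5],"yaw": 0.8,"hand": 0},
    {"translation": [4.8,3.5,-5],"yaw": 1,"hand": 0},
    {"translation": [5.7,4.2,-5],"yaw": 1.2,"hand": 0},
    {"translation": [6.3,4.6,-5],"yaw": 1.32,"hand": 0},
    {"translation": [6.52,4.76,-4.6],"yaw": 1.32,"hand": 0},
    {"translation": [6.52,4.76,-4],"yaw": 1.32,"hand": 0},
    {"translation": [6.52,4.76,-3.7],"yaw": 1.32,"hand": 0},
    {"translation": [6.52,4.76,-3.7],"yaw": 1.32,"hand": 0},
    {"translation": [6.52,4.76,-3.7],"yaw": 1.32,"hand": 0},
  ],
)

```text
time: 7.2
ee_pos: [0.6382, -0.0719, 0.1063]
orientation: [3.141, -0.035, 0.001]
contact_force: [-0.0, 0.2, -1.7]
opening: 0.007
```

```bash
python3 -c "
from mv import *
from fit import fit
to((638.2,-72,79,-1.35))
for n in ['wrist','top','scene']:
    s=snap(n,n+'5');W=cloud(s);np.savez(n+'5.npz',W=W,**s)
    try: print(n,'held',fit(W,.638,-.1,.158,tol=.012),'second?',fit(W,.638,-.12,.0855))
    except Exception as e: print(e)
"
```

```text
t 7.2 p [638.2 -71.9 106.3] psi -1.28 zaxis [ 0. -0. -1.] F [-0.   0.2 -1.7] open 7.0 q [ 0.2   0.16  0.03  0.   -1.44  1.35]
(638.2, -72, 79, -1.35) -> [0.001 0.004 0.909] yaw 0.009
wrist held (array([ 643.1, -100.6]), array([182.7,  93.7]), 88.61, 34717, np.float64(0.1597)) second? (array([686.8, -86.5]), array([174.7,   7.2]), 88.75, 3969, np.float64(0.086))
top held (array([ 638. , -100.1]), array([183.1, 102.1]), 89.26, 1041, np.float64(0.1613)) second? (array([598.2, -70.3]), array([193. ,  69.5]), 67.44, 468, np.float64(0.0868))
scene held (array([ 636.4, -100.8]), array([184.1, 108.7]), 89.76, 1312, np.float64(0.158)) second? (array([599.8, -81. ]), array([181.5,  38.6]), 86.81, 402, np.float64(0.0837))
```

View pics/scene5.png

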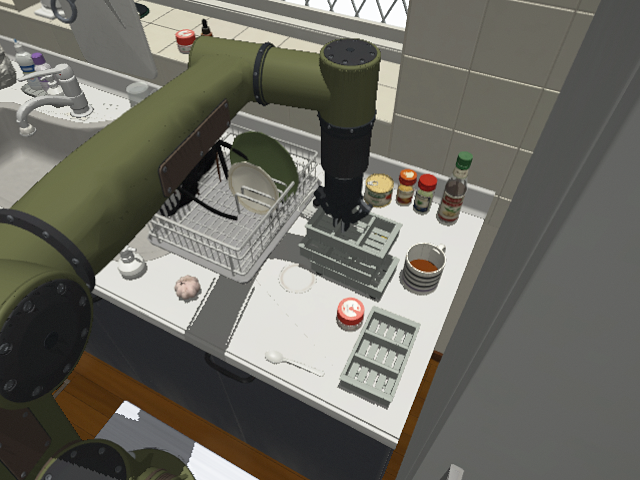

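View pics/wrist5.png

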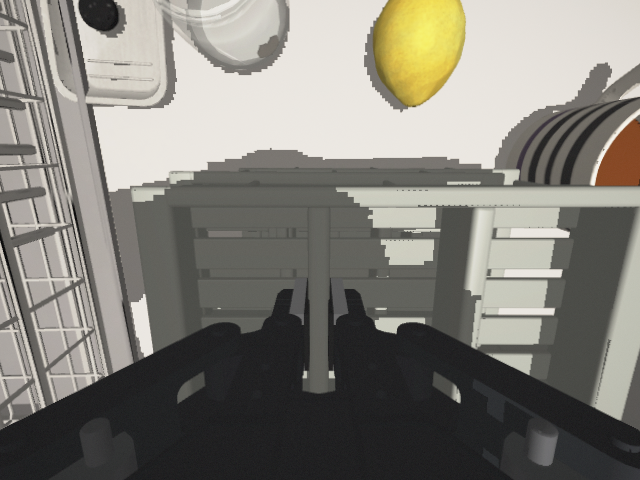

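>>> carry_out(
  rows=[
    {"translation": [0,0,0.3],"yaw": 0,"hand": 0},
    {"translation": [0,0,0.6],"yaw": 0,"hand": 0},
    {"translation": [0,0,0.8],"yaw": 0,"hand": 0},
    {"translation": [0,0,0.9],"yaw": 0,"hand": 0},
    {"translation": [0,0,0.95],"yaw": 0,"hand": 0},
    {"translation": [0,0,0.95],"yaw": 0,"hand": 0},
  ],
)

```text
time: 7.95
ee_pos: [0.6385, -0.0722, 0.0781]
orientation: [3.141, -0.036, 0.001]
contact_force: [-1.7, -0.3, 1.9]
opening: 0.0069
```

```bash
python3 -c "
from mv import *
to((638.2,-72,79,-1.35))
s=snap('wrist');W=cloud(s)*1000
m=(np.abs(W[...,0]-686)<4)&(W[...,1]<-5)&(W[...,1]>-195)&(W[...,2]>110)
P=W[m];print(len(P),np.polyfit(P[:,1],P[:,2],1))
"
```

```text
t 7.95 p [638.5 -72.2  78.1] psi -1.31 zaxis [ 0.001 -0.001 -1.   ] F [-1.7 -0.3  1.9] open 6.9 q [ 0.2   0.17 -0.01  0.   -1.39  1.35]
(638.2, -72, 79, -1.35) -> [-0.01  -0.008 -0.032] yaw 0.004
10287 [3.32758784e-03 1.32041818e+02]
```

>>> carry_out(
  rows=[
    {"translation": [0,0,0],"yaw": 0,"hand": 12},
    {"translation": [0,0,0],"yaw": 0,"hand": 24},
    {"translation": [0,0,0],"yaw": 0,"hand": 24},
    {"translation": [0,0,0],"yaw": 0,"hand": 24},
    {"translation": [0,0,0],"yaw": 0,"hand": 24},
  ],
)

```text
time: 8.5
ee_pos: [0.6384, -0.072, 0.0772]
orientation: [3.141, -0.036, 0.0]
contact_force: [-0.7, 0.6, -0.2]
opening: 0.0241
```

```bash
cat > rim.py <<'E'
from mv import *
def back(save,zmin,x0=686):
    s=snap('wrist',save);W=cloud(s)*1000
    m=(np.abs(W[...,0]-x0)<4)&(W[...,1]<40)&(W[...,1]>-230)&(W[...,2]>zmin)
    P=W[m];k=np.polyfit(P[:,1],P[:,2],1);
    print('n',len(P),'tilt deg',np.degrees(k[0]).round(2),'z at left/right end',np.polyval(k,-10).round(1),np.polyval(k,-200).round(1),'y ext',np.percentile(P[:,1],[.5,99.5]).round(1))
    return s,W
E
python3 -c "
from rim import *
back('w6',105); to((638,-82,78,-1.35))
s=snap('scene');cv2.imwrite('pics/s6c.png',cv2.resize(s['img'][180:315,270:450],(800,600)))"
```

```text
n 9872 tilt deg 4.27 z at left/right end 135.5 121.3 y ext [-184.8  -13.9]
t 8.55 p [638.3 -72.   77.2] psi -1.32 zaxis [-0. -0. -1.] F [ 0.1 -0.5 -0.1] open 23.9 q [ 0.2   0.17 -0.01  0.   -1.39  1.35]
(638, -82, 78, -1.35) -> [-0.004  0.333 -0.028] yaw 0.004
```

View pics/w6.png

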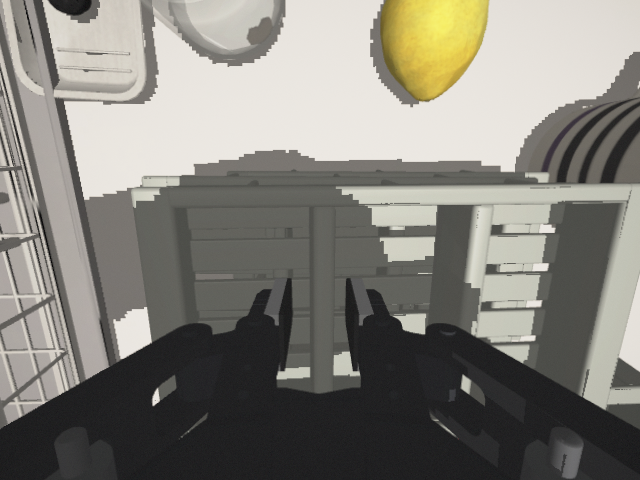

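View pics/s6c.png

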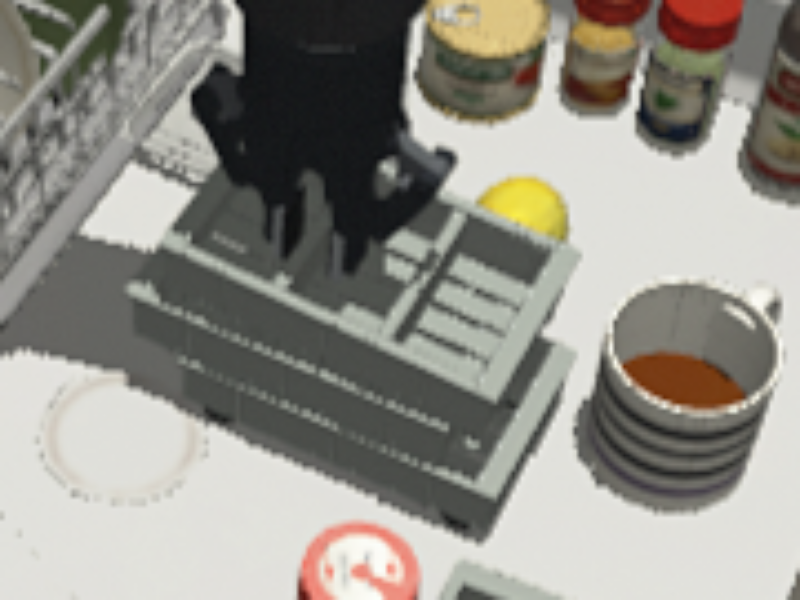

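>>> carry_out(
  rows=[
    {"translation": [0,0.15,0],"yaw": 0,"hand": 24},
    {"translation": [0,0.25,0],"yaw": 0,"hand": 24},
    {"translation": [0,0.3,0],"yaw": 0,"hand": 24},
    {"translation": [0,0.35,0],"yaw": 0,"hand": 24},
    {"translation": [0,0.4,0],"yaw": 0,"hand": 24},
    {"translation": [0,0.45,0],"yaw": 0,"hand": 24},
    {"translation": [0,0.5,0],"yaw": 0,"hand": 24},
    {"translation": [0,0.53,0],"yaw": 0,"hand": 24},
    {"translation": [0,0.53,0],"yaw": 0,"hand": 24},
  ],
)

```text
time: 9.5
ee_pos: [0.6379, -0.0881, 0.0773]
orientation: [3.141, -0.036, -0.0]
contact_force: [0.3, 0.1, 0.5]
opening: 0.0238
```

```bash
python3 -c "
from rim import *
back('w7',105); to((638,-92,78,-1.35))"
```

```text
n 10290 tilt deg 4.26 z at left/right end 135.5 121.4 y ext [-200.5  -22.1]
t 9.55 p [638.  -88.1  77.3] psi -1.33 zaxis [ 0. -0. -1.] F [0.6 0.2 0. ] open 24.0 q [ 0.17  0.18 -0.    0.   -1.39  1.37]
(638, -92, 78, -1.35) -> [ 0.004  0.129 -0.022] yaw 0.003
```

>>> carry_out(
  rows=[
    {"translation": [0,0.04,0],"yaw": 0,"hand": 24},
    {"translation": [0,0.07,0],"yaw": 0,"hand": 24},
    {"translation": [0,0.1,0],"yaw": 0,"hand": 24},
    {"translation": [0,0.12,0],"yaw": 0,"hand": 24},
    {"translation": [0,0.12,0],"yaw": 0,"hand": 24},
  ],
)

```text
time: 10.05
ee_pos: [0.638, -0.0914, 0.0772]
orientation: [-3.141, 0.036, -0.0]
contact_force: [0.1, 1.8, -0.2]
opening: 0.0242
```

```bash
python3 -c "
from rim import *
back('w8',105); to((638,-92,78,-1.35))"
```

```text
n 9535 tilt deg 0.01 z at left/right end 123.4 123.4 y ext [-202.1  -23.3]
t 10.1 p [637.9 -91.4  77.2] psi -1.32 zaxis [ 0.  0. -1.] F [0.7 2.1 0. ] open 24.0 q [ 0.17  0.18 -0.   -0.   -1.39  1.38]
(638, -92, 78, -1.35) -> [ 0.002  0.021 -0.027] yaw 0.004
```

```bash
cat > ch.py <<'E'
from rim import *
from fit import fit
def ends(W,zc,xlo,xhi,y0,tol=4):
    # y extent of rim at height zc within x band, per image row robust
    m=(np.abs(W[...,2]-zc)<tol)&(W[...,0]>xlo)&(W[...,0]<xhi)&(np.abs(W[...,1]-y0)<110)
    y=W[m][:,1]; return np.percentile(y,[1,99]).round(1),m.sum()
E
python3 -c "
from ch import *
for n in ['top','scene']:
    s=snap(n,n+'9');W=cloud(s)
    off=0.0015 if n=='top' else -.0015
    print(n,fit(W,.638,-.11,.1235+off,tol=.005),'second',fit(W,.638,-.05,.0855+off,r=.15,tol=.005))
    d=np.load(n+'0.npz');print('before second',ends(d['W']*1000,85.5+off*1000,588,598,-81),'now',ends(W*1000,85.5+off*1000,588,598,-81), 'third',ends(W*1000,123+off*1000,588,598,-110))
    cv2.imwrite('pics/z_%s.png'%n,cv2.resize(s['img'][160:290,260:440],(800,578)))
"
```

```text
top (array([ 638.5, -111.5]), array([181.6, 103.9]), 89.21, 900, np.float64(0.1242)) second (array([ 640.5, -171.6]), array([46.6, 87. ]), 87.62, 427, np.float64(0.09))
before second (array([-169.5,   10.3]), np.int64(282)) now (array([-185.3,   10.4]), np.int64(150)) third (array([-199. ,  -20.1]), np.int64(296))
scene (array([ 636.5, -112.2]), array([183.2, 108. ]), 89.33, 929, np.float64(0.1211)) second (array([599. , -63.7]), array([209.2,  95.7]), 58.92, 449, np.float64(0.0844))
before second (array([-170.5,    9.4]), np.int64(131)) now (array([-141.3,    8.6]), np.int64(79)) third (array([-201.5,  -21.7]), np.int64(126))
```

View pics/z_scene.png

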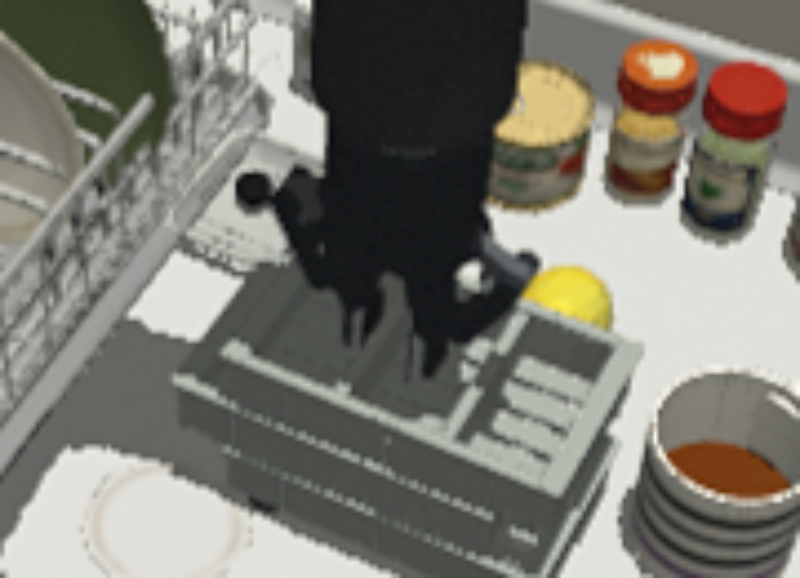

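```bash
python3 -c "
from mv import *
to((638.0,-84,77,-1.35),(638.0,-84,150,-1.35),(425.5,-254.2,150,-87.95),(425.5,-254.2,30,-87.95))"
```

```text
t 10.2 p [638.  -91.4  77.2] psi -1.31 zaxis [ 0.  0. -1.] F [ 0.5  1.6 -0.6] open 24.0 q [ 0.17  0.18 -0.   -0.   -1.39  1.38]
(638.0, -84, 77, -1.35) -> [-0.004 -0.246  0.007] yaw 0.004
(638.0, -84, 150, -1.35) -> [-0.004 -0.246 -2.426] yaw 0.004
(425.5, -254.2, 150, -87.95) -> [-6.955  5.588 -2.428] yaw 10.829
(425.5, -254.2, 30, -87.95) -> [-6.956  5.588  1.572] yaw 10.829
```

>>> carry_out(
  rows=[
    {"translation": [0,-0.15,0],"yaw": 0,"hand": 24},
    {"translation": [0,-0.25,0],"yaw": 0,"hand": 24},
    {"translation": [0,-0.25,-0.6],"yaw": 0,"hand": 24},
    {"translation": [0,-0.25,-1.8],"yaw": 0,"hand": 24},
    {"translation": [-0.5,0,-2.8],"yaw": 0.5,"hand": 24},
    {"translation": [-1.3,0.8,-3],"yaw": 1.5,"hand": 24},
    {"translation": [-2,1.5,-3],"yaw": 2.5,"hand": 24},
    {"translation": [-2.8,2.2,-3],"yaw": 3.5,"hand": 24},
    {"translation": [-3.5,2.8,-3],"yaw": 4.5,"hand": 24},
    {"translation": [-4.2,3.3,-3],"yaw": 5.5,"hand": 24},
    {"translation": [-4.9,3.9,-3],"yaw": 6.5,"hand": 24},
    {"translation": [-5.6,4.4,-3],"yaw": 7.5,"hand": 24},
    {"translation": [-6.2,5,-3],"yaw": 8.5,"hand": 24},
    {"translation": [-6.7,5.3,-2.6],"yaw": 9.5,"hand": 24},
    {"translation": [-6.95,5.59,-1.6],"yaw": 10.4,"hand": 24},
    {"translation": [-6.95,5.59,-0.4],"yaw": 10.83,"hand": 24},
    {"translation": [-6.95,5.59,0.5],"yaw": 10.83,"hand": 24},
    {"translation": [-6.95,5.59,0.5],"yaw": 10.83,"hand": 24},
    {"translation": [-6.95,5.59,0.5],"yaw": 10.83,"hand": 24},
  ],
)

```text
time: 12.1
ee_pos: [0.4257, -0.2547, 0.0633]
orientation: [2.261, -2.18, 0.001]
contact_force: [-0.2, 0.1, 0.9]
opening: 0.0239
```

```bash
python3 -c "
from ch import *
to((425.5,-254.2,-5.5,-87.95))
s=snap('wrist','w10');W=cloud(s);print('B wrist',fit(W,.454,-.253,.048))
s=snap('top','t10');W=cloud(s);print('B',fit(W,.454,-.253,.0495,tol=.005),'third',fit(W,.638,-.11,.125,tol=.005))
cv2.imwrite('pics/t10c.png',cv2.resize(s['img'][160:310,260:460],(800,600)))
W*=1000;print('third',ends(W,125,588,598,-110),'second',ends(W,87,588,598,-81))
s=snap('scene','s10');W=cloud(s);print('third',fit(W,.638,-.11,.121,tol=.005))
W*=1000;print('third',ends(W,121.5,588,598,-110),'second',ends(W,84,588,598,-81))
"
```

```text
t 12.1 p [ 425.7 -254.7   63.3] psi -87.93 zaxis [ 0.    -0.001 -1.   ] F [-0.2  0.1  0.9] open 23.9 q [-0.13 -0.21 -0.42  0.   -1.37  0.17]
(425.5, -254.2, -5.5, -87.95) -> [-0.021  0.008  2.294] yaw 0.002
B wrist (array([ 453.2, -252.9]), array([182.3, 106.5]), 2.28, 17308, np.float64(0.0481))
B (array([ 527.5, -249.9]), array([107.2,  43.4]), 88.37, 354, np.float64(0.0496)) third (array([ 638.6, -111.7]), array([181.9, 104. ]), 89.1, 1517, np.float64(0.1241))
third (array([-200.4,  -20.1]), np.int64(298)) second (array([-174.9,   10.4]), np.int64(149))
third (array([603.5, -86.9]), array([134.1,  50.6]), 83.12, 353, np.float64(0.1211))
third (array([-147.8,  -21.7]), np.int64(101)) second (array([-120.3,    9.2]), np.int64(77))
```

View pics/w10.png

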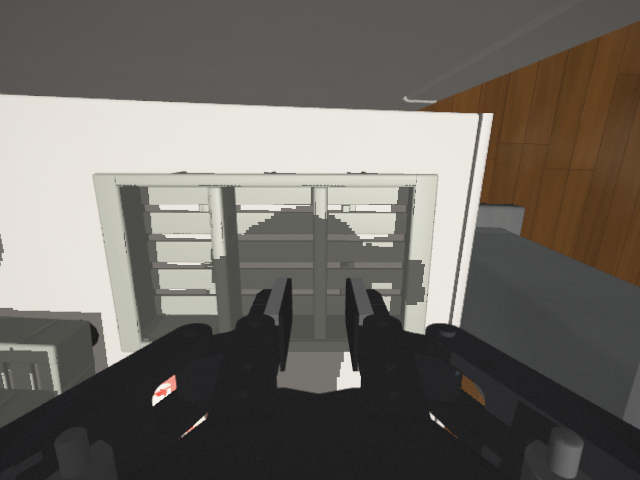

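View pics/s10.png

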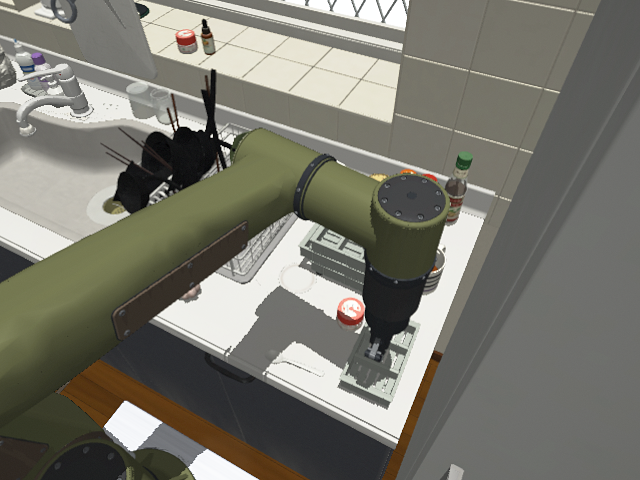

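>>> carry_out(
  rows=[
    {"translation": [0,0,0.9],"yaw": 0,"hand": 24},
    {"translation": [0,0,1.7],"yaw": 0,"hand": 24},
    {"translation": [0,0,2.2],"yaw": 0,"hand": 24},
    {"translation": [0,0,2.29],"yaw": 0,"hand": 24},
    {"translation": [0,0,2.29],"yaw": 0,"hand": 0},
    {"translation": [0,0,2.29],"yaw": 0,"hand": 0},
    {"translation": [0,0,2.29],"yaw": 0,"hand": 0},
    {"translation": [0,0,2.29],"yaw": 0,"hand": 0},
    {"translation": [0,0,2.29],"yaw": 0,"hand": 0},
    {"translation": [0,0,2.29],"yaw": 0,"hand": 0},
  ],
)

```text
time: 13.25
ee_pos: [0.4265, -0.2546, -0.005]
orientation: [-2.261, 2.18, -0.003]
contact_force: [-0.2, 3.0, 6.0]
opening: 0.0065
```

```bash
python3 -c "
from mv import *
c=np.cos(np.radians(88.75));s_=np.sin(np.radians(88.75)); u=np.array([c,s_])
C=np.array([637.5,-111.8])+19.5*u; G=C-28.5*u; print(C,G)
G=G.round(1)
to((425.7,-254.7,165,-88),(*G,165,-1.25),(*G,140,-1.25))"
```

```text
[637.92539026 -92.30464047] [ 637.30366603 -120.79785824]
t 13.25 p [ 426.5 -254.6   -5. ] psi -87.93 zaxis [ 0.002 -0.001 -1.   ] F [-0.2  3.   6. ] open 6.5 q [-0.13 -0.16 -0.5   0.   -1.23  0.17]
(425.7, -254.7, 165, -88) -> [ 0.008  0.015 -5.668] yaw 0.008
(np.float64(637.3), np.float64(-120.8), 165, -1.25) -> [-4.199 -7.194 -5.658] yaw -10.836
(np.float64(637.3), np.float64(-120.8), 140, -1.25) -> [-4.199 -7.193 -4.824] yaw -10.836
```

>>> carry_out(
  rows=[
    {"translation": [0,0,-0.5],"yaw": 0,"hand": 0},
    {"translation": [0,0,-1.5],"yaw": 0,"hand": 0},
    {"translation": [0,0,-2.8],"yaw": 0,"hand": 0},
    {"translation": [0,0,-4.2],"yaw": -0.3,"hand": 0},
    {"translation": [0,-0.3,-5.6],"yaw": -1.1,"hand": 0},
    {"translation": [-0.2,-0.9,-6],"yaw": -2.1,"hand": 0},
    {"translation": [-0.6,-1.6,-6],"yaw": -3.1,"hand": 0},
    {"translation": [-1.1,-2.4,-6],"yaw": -4.1,"hand": 0},
    {"translation": [-1.6,-3.2,-6],"yaw": -5.1,"hand": 0},
    {"translation": [-2.1,-4,-6],"yaw": -6.1,"hand": 0},
    {"translation": [-2.6,-4.8,-6],"yaw": -7.1,"hand": 0},
    {"translation": [-3.1,-5.5,-6],"yaw": -8.1,"hand": 0},
    {"translation": [-3.6,-6.2,-6],"yaw": -9.1,"hand": 0},
    {"translation": [-4,-6.8,-6],"yaw": -10,"hand": 0},
    {"translation": [-4.2,-7.2,-6],"yaw": -10.6,"hand": 0},
    {"translation": [-4.2,-7.2,-5.5],"yaw": -10.84,"hand": 0},
    {"translation": [-4.2,-7.21,-5],"yaw": -10.84,"hand": 0},
    {"translation": [-4.2,-7.21,-4.83],"yaw": -10.84,"hand": 0},
    {"translation": [-4.2,-7.21,-4.83],"yaw": -10.84,"hand": 0},
    {"translation": [-4.2,-7.21,-4.83],"yaw": -10.84,"hand": 0},
  ],
)

```text
time: 15.25
ee_pos: [0.6372, -0.1211, 0.139]
orientation: [3.141, -0.035, 0.001]
contact_force: [0.7, 0.4, -1.5]
opening: 0.0071
```

```bash
python3 -c "
from ch import *
to((637.8,-120.8,116,-1.25))
s,W=back('w11',160)
for n,o in [('top',.0015),('scene',-.0015)]:
    s=snap(n,n+'11');W=cloud(s)
    print(n,'held',fit(W,.638,-.092,.193+o,tol=.007)); W*=1000
    print('third',ends(W,123+o*1000,588,598,-110),'held',ends(W,193+o*1000,588,598,-92,tol=6))
"
```

```text
t 15.25 p [ 637.2 -121.1  139. ] psi -1.28 zaxis [ 0. -0. -1.] F [ 0.7  0.4 -1.5] open 7.1 q [ 0.12  0.17  0.1   0.   -1.5   1.43]
(637.8, -120.8, 116, -1.25) -> [ 0.02  -0.012  0.765] yaw -0.004
n 10568 tilt deg -0.45 z at left/right end 190.0 191.5 y ext [-183.   -15.1]
top held (array([621.1, -91.9]), array([182. ,  69.9]), 88.85, 950, np.float64(0.1933))
third (array([-200.3,  -20.1]), np.int64(269)) held (array([-180.7,   -0.5]), np.int64(333))
scene held (array([636.5, -93.3]), array([182.7, 108.6]), 88.4, 1037, np.float64(0.1907))
third (array([-201.7,  -21.7]), np.int64(135)) held (array([-181.9,   -2.3]), np.int64(148))
```

View pics/w11.png

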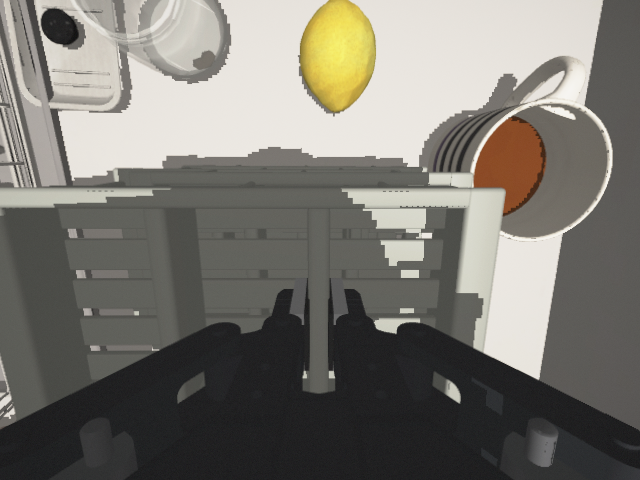

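>>> carry_out(
  rows=[
    {"translation": [0.02,0,0.3],"yaw": 0,"hand": 0},
    {"translation": [0.02,0,0.5],"yaw": 0,"hand": 0},
    {"translation": [0.02,0,0.65],"yaw": 0,"hand": 0},
    {"translation": [0.02,0,0.73],"yaw": 0,"hand": 0},
    {"translation": [0.02,0,0.73],"yaw": 0,"hand": 0},
    {"translation": [0.02,0,0.73],"yaw": 0,"hand": 12},
    {"translation": [0.02,0,0.73],"yaw": 0,"hand": 24},
    {"translation": [0.02,0,0.73],"yaw": 0,"hand": 24},
    {"translation": [0.02,0,0.73],"yaw": 0,"hand": 24},
    {"translation": [0.02,0,0.73],"yaw": 0,"hand": 24},
  ],
)

```text
time: 16.4
ee_pos: [0.6379, -0.1208, 0.1167]
orientation: [3.141, -0.034, 0.001]
contact_force: [-0.0, -0.9, -0.4]
opening: 0.0243
```

```bash
python3 -c "
from ch import *
to((637.8,-120.8,116,-1.25))
s,W=back('w12',145)"
```

```text
t 16.4 p [ 637.9 -120.8  116.7] psi -1.24 zaxis [ 0. -0. -1.] F [-0.  -0.9 -0.4] open 24.3 q [ 0.12  0.18  0.07  0.   -1.46  1.43]
(637.8, -120.8, 116, -1.25) -> [-0.005  0.001  0.024] yaw 0.001
n 9728 tilt deg -4.28 z at left/right end 159.8 174.0 y ext [-180.9   -7.6]
```

View pics/w12.png

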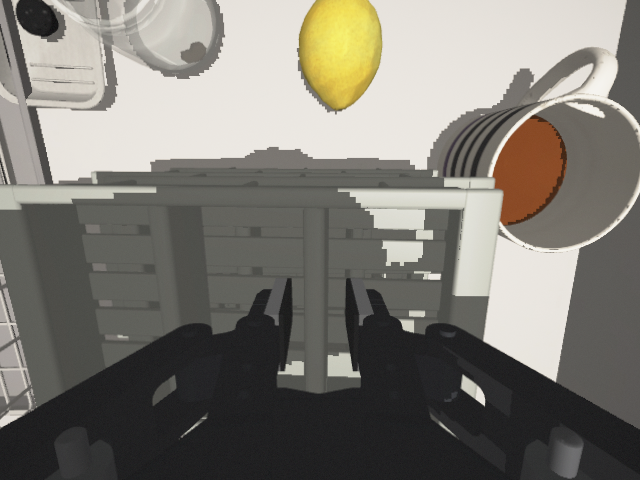

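Tilted −4.28° as intended, left end down, with the right partition at (315,300) between the fingers. Now I push toward +y.

>>> carry_out(
  rows=[
    {"translation": [0,-0.15,0],"yaw": 0,"hand": 24},
    {"translation": [0,-0.25,0],"yaw": 0,"hand": 24},
    {"translation": [0,-0.3,0],"yaw": 0,"hand": 24},
    {"translation": [0,-0.35,0],"yaw": 0,"hand": 24},
    {"translation": [0,-0.4,0],"yaw": 0,"hand": 24},
    {"translation": [0,-0.45,0],"yaw": 0,"hand": 24},
    {"translation": [0,-0.5,0],"yaw": 0,"hand": 24},
    {"translation": [0,-0.53,0],"yaw": 0,"hand": 24},
    {"translation": [0,-0.57,0],"yaw": 0,"hand": 24},
    {"translation": [0,-0.57,0],"yaw": 0,"hand": 24},
  ],
)

```text
time: 17.45
ee_pos: [0.6382, -0.1035, 0.1165]
orientation: [-3.141, 0.034, -0.0]
contact_force: [-0.3, -0.7, 0.9]
opening: 0.0242
```

```bash
python3 -c "
from ch import *
to((637.8,-120.8,116,-1.25))
s,W=back('w13',145)
for n,o in [('top',1.5),('scene',-1.5)]:
    W=cloud(snap(n))*1000
    print('third',ends(W,123+o,588,598,-110),'4th',ends(W,161+o,588,598,-85,tol=6))
"
```

```text
t 17.45 p [ 638.2 -103.5  116.5] psi -1.23 zaxis [ 0.  0. -1.] F [-0.3 -0.7  0.9] open 24.2 q [ 0.15  0.17  0.06 -0.   -1.46  1.4 ]
(637.8, -120.8, 116, -1.25) -> [-0.002  0.578  0.018] yaw 0.003
n 9937 tilt deg -4.27 z at left/right end 159.9 174.0 y ext [-171.4    7.1]
third (array([-200.2,  -20.7]), np.int64(137)) 4th (array([-128.5,   11.2]), np.int64(238))
third (array([-201.4,   -4.3]), np.int64(113)) 4th (array([-169.5,    9. ]), np.int64(120))
```

>>> carry_out(
  rows=[
    {"translation": [0,-0.04,0],"yaw": 0,"hand": 24},
    {"translation": [0,-0.06,0],"yaw": 0,"hand": 24},
    {"translation": [0,-0.08,0],"yaw": 0,"hand": 24},
    {"translation": [0,-0.08,0],"yaw": 0,"hand": 24},
  ],
)

```text
time: 18.0
ee_pos: [0.6382, -0.1015, 0.1166]
orientation: [3.141, -0.034, -0.0]
contact_force: [0.0, -2.0, 0.4]
opening: 0.0238
```

```bash
python3 -c "
from ch import *
to((637.8,-120.8,116,-1.25))
s,W=back('w14',145)
for n,o in [('top',1.5),('scene',-1.5)]:
    W=cloud(snap(n))*1000
    print('third',ends(W,123+o,588,598,-110),'4th',ends(W,161+o,588,598,-85,tol=6))
"
```

```text
t 18.0 p [ 638.2 -101.5  116.6] psi -1.24 zaxis [-0. -0. -1.] F [ 0.  -2.   0.4] open 23.8 q [ 0.15  0.17  0.06  0.   -1.46  1.4 ]
(637.8, -120.8, 116, -1.25) -> [0.001 0.643 0.02 ] yaw 0.001
n 9350 tilt deg -0.09 z at left/right end 160.7 161.0 y ext [-171.4    7.7]
third (array([-199.8,  -19.9]), np.int64(148)) 4th (array([-169.5,   11.2]), np.int64(312))
third (array([-200.9,   -2.4]), np.int64(72)) 4th (array([-171.3,    7.7]), np.int64(156))
```

>>> carry_out(
  rows=[
    {"translation": [0,0.15,0],"yaw": 0,"hand": 24},
    {"translation": [0,0.25,0],"yaw": 0,"hand": 24},
    {"translation": [0,0.25,-0.5],"yaw": 0,"hand": 24},
    {"translation": [0,0.25,-1.5],"yaw": 0,"hand": 24},
    {"translation": [0,0.25,-2.5],"yaw": 0,"hand": 24},
    {"translation": [-1,0.5,-3.5],"yaw": 0,"hand": 24},
    {"translation": [-2.3,0.5,-3.5],"yaw": 0,"hand": 24},
    {"translation": [-3.6,0.5,-3.5],"yaw": 0,"hand": 24},
    {"translation": [-5,0.5,-3.5],"yaw": 0,"hand": 24},
    {"translation": [-6.3,0.5,-3.5],"yaw": 0,"hand": 24},
    {"translation": [-7,0.5,-3.5],"yaw": 0,"hand": 24},
    {"translation": [-7,0.5,-3.5],"yaw": 0,"hand": 24},
    {"translation": [-7,0.5,-3.5],"yaw": 0,"hand": 24},
    {"translation": [-7,0.5,-3.5],"yaw": 0,"hand": 24},
  ],
)

```text
time: 19.55
ee_pos: [0.4285, -0.1116, 0.2219]
orientation: [-3.141, 0.034, -0.0]
contact_force: [0.7, -0.2, -1.4]
opening: 0.0242
```

```bash
python3 -c "
from ch import *
to((637.8,-120.8,116,-1.25))
for n,o in [('top',1.5),('scene',-1.5)]:
    s=snap(n,n+'15');W=cloud(s)
    print(n,'4th',fit(W,.638,-.082,.1605+o/1000,tol=.006)); 
    cv2.imwrite('pics/f_%s.png'%n,cv2.resize(s['img'][160:290,270:450],(800,578)))
    W*=1000; D=np.load(n+'0.npz')['W']*1000
    for b in ((588,598),(676,690)): print('second',ends(W,85.5+o,*b,-81),'before',ends(D,85.5+o,*b,-81),'third',ends(W,123+o,*b,-110),'4th',ends(W,161+o,*b,-85,tol=5))
    dz=np.abs(W[...,2]-D[...,2])>8
    print('changed px', dz.sum())
s=snap('wrist','wrist15');W=cloud(s)*1000
for zc,y0 in ((161,-82),(123,-112),(85.5,-82),(48,-110)): print('wrist',zc,ends(W,zc,580,600,y0))
"
```

```text
t 19.55 p [ 428.5 -111.6  221.9] psi -1.24 zaxis [ 0.  0. -1.] F [ 0.7 -0.2 -1.4] open 24.2 q [ 0.2  -0.39 -0.26  0.   -1.7   1.34]
(637.8, -120.8, 116, -1.25) -> [6.981 0.155 3.531] yaw 0.002
top 4th (array([639.5, -80.6]), array([182.2, 104.5]), 89.07, 1708, np.float64(0.1614))
second (array([-177.5,   10.4]), np.int64(150)) before (array([-169.5,   10.3]), np.int64(282)) third (array([-199.8,  -19.9]), np.int64(142)) 4th (array([-169.6,   11.2]), np.int64(310))
second (array([-190.4,  -39.4]), np.int64(20)) before (array([-171.5,    8.9]), np.int64(310)) third (array([-201.3,   -3.8]), np.int64(212)) 4th (array([-171.7,    9.7]), np.int64(370))
changed px 56489
scene 4th (array([ 636.8, -108.7]), array([128.6, 108.3]), 89.28, 736, np.float64(0.1585))
second (array([-165.9,  -68.5]), np.int64(14)) before (array([-170.5,    9.4]), np.int64(131)) third (array([-201.5, -116.3]), np.int64(38)) 4th (array([-171.5,  -87. ]), np.int64(65))
second (array([-182.3,  -42.8]), np.int64(24)) before (array([-173.2,    5.7]), np.int64(251)) third (array([-203. ,  -57.5]), np.int64(99)) 4th (array
[... 388 characters left out ...]
percentile(y,[1,99]).round(1),m.sum()
                        ~~~~~~~~~~~~~^^^^^^^^^^
    return _quantile_unchecked(
        a, q, axis, out, overwrite_input, method, keepdims, weights)
    return _ureduce(a,
                    func=_quantile_ureduce_func,
    ...<5 lines>...
                    overwrite_input=overwrite_input,
                    method=method)
    r = func(a, **kwargs)
    result = _quantile(arr,
                       quantiles=q,
    ...<2 lines>...
                       out=out,
                       weights=wgt)
    slices_having_nans = np.isnan(arr[-1, ...])
                                  ~~~^^^^^^^^^
IndexError: index -1 is out of bounds for axis 0 with size 0
```

View pics/f_scene.png

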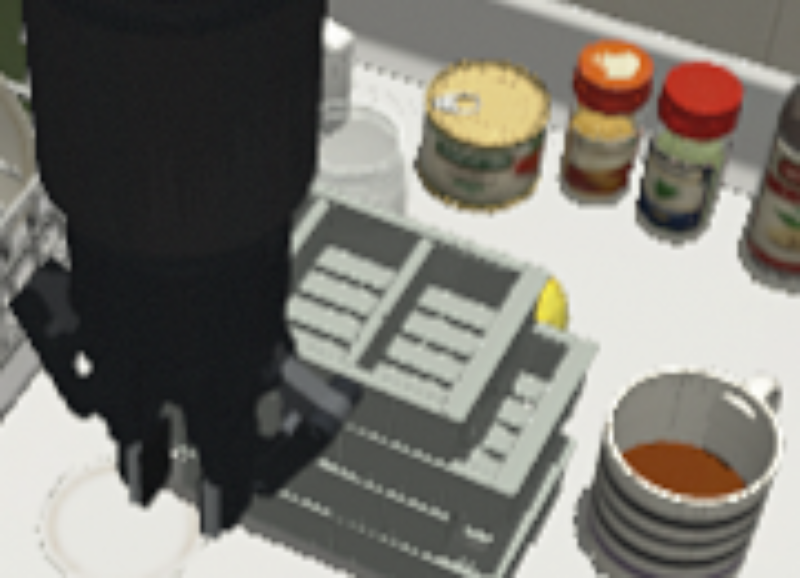

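View pics/top15.png

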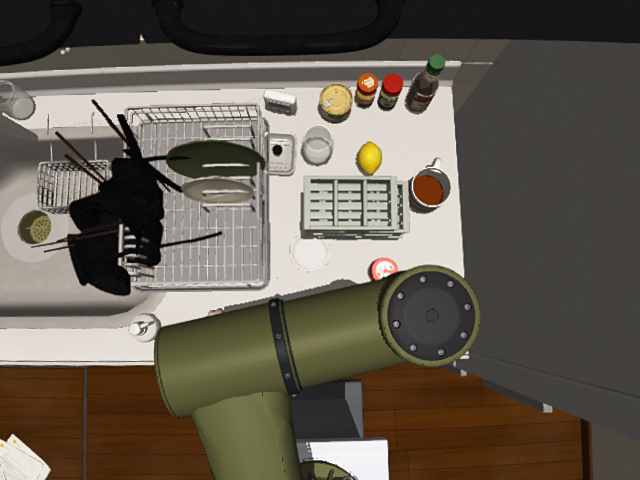

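View pics/wrist15.png

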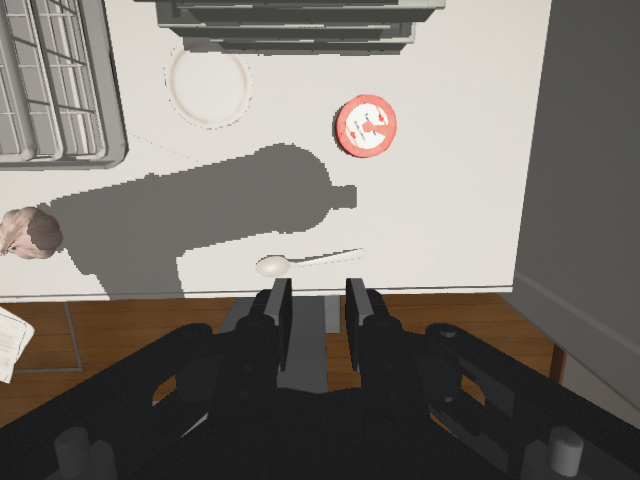

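```bash
python3 -c "
from rig import robot
print(robot.finish_job())"
```

```text
the job is handed in; nothing more can be done
None
```

Both loose trays are on the stack, and I handed the job in at about 20 s of the 59 s. Tray a is third, set off to the right. Tray b is fourth, set off to the left. I set each one down flat about 10 mm short, let it tip about 4.3° with its overhanging end down, and pushed it endways until its inner feet dropped. I did not need to press either one down.

**Final checks:**
- **Level and height:** the third tray lies level (0.01°) with its rim at about 123.4 mm (nominal 123). The fourth is also level (−0.09°) at about 160.8 mm (nominal 160.5).
- **Alignment:** the fourth tray's ends and sides are within 1 mm of where the second tray was first measured.
- **Rest of the scene:** the second tray's left end did not measurably move. In the last pictures everything else looked to be in its place. Forces in the readings I saw stayed at or below about 6 N.

**Disagreements and limits:**
- **Fingertip position:** the fingertips really stood about 39 mm higher than `ee_pos` and `tip_reach` imply, so my first grip closed above the tray. I corrected this from the camera depth, and nothing was disturbed.
- **Offsets:** I measured about 30.3–30.5 mm between the second and third trays and 29.6–31.1 mm between the third and fourth. Some readings are above the nominal 28–30 mm, which I put down to the camera error of about 2 mm.
- **Fully home:** I inferred it from the drop, the level rims and a light stop force of about 2 N. I could not see the hooks directly.
- **Last wrist check:** a measurement with the wrist camera failed because no rim points were in its view. The fixed cameras covered it.

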